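# Open the ratchet clamp of an artwork holder

## Robot

A 7-joint arm with a two-finger parallel gripper is mounted at the origin on the work surface. World frame = base frame: x ahead of the robot, y to its left, z up, the work surface at z = 0. Lengths are in m, angles in rad, forces in N, time in s.
With the tool pointing down it reaches from about 0.35 to 0.775 m from the base axis. Payload 3.1 kg.
Tool frame: the origin (TCP) lies midway between the tips of the shut fingers; the grasp point (between the pads) lies 19 mm behind it; z points along the fingers, y is the direction in which the jaws open and shut (so a half turn about z gives the same grasp; the last joint's range is limited). The gripper opens to 85 mm and grips with 20 to 120 N. Pads are 22 mm wide; open, the fingers measure 114 mm over their backs; the gripper's body (76 mm by 85 mm) begins 54 mm behind the grasp point. The pads swing forward as they close: fully open they stand 13 mm farther back than shut.
Start: joints at [1.203, 0.311, 0.014, 1.512, -0.004, 1.319, -0.027], TCP at [0.176, -0.521, 0.231] pointing down, gripper open.
Joint ranges: [-2.7, 2.7], [-0.3, 1.91], [-1.27, 1.3], [0.12, 2.57], [-1.44, 4.58], [0.2, 2.03], [-3.05, 3.05]. Speed limits (rad/s): [2.79, 2.79, 3.14, 3.14, 3.14, 3.14, 3.14].

## Interface

Orientations are given as a rotation vector (axis times angle).
In Python, from bench import r, optics gives the robot as it stands.
- The arm moves only by the tool move_arm, never from a script. Its argument "commands" is one flat list of numbers, 7 for each row, row after row: the opening, from -1 (shut) to 1 (fully open), then the shift along the tool's x, y, z in units of 30 mm (1.0 is 30 mm), then the turn, a rotation vector about the tool's x, y, z in rad. A call has 1 to 10 rows; each row is the pose to reach, as a shift and turn from the pose measured when the call began, along the tool's axes at that moment; what a row does not reach only later rows make up. A row lasts 1/10 s, in which the tool goes at most 50 mm and 8.59 degrees, less where a joint would pass 70% of its speed; a pose out of reach is approached as far as the arm can. A call with a gripper value outside its range is refused whole. The fingers move at their own pace and stop on an object; "newtons" is the grip in N (left out, the last holds). Time passes only in rows, so rows that repeat a pose let the fingers close. It gives the time, the measured TCP pose, the force and the opening at its end, in the units of the state.
- r.observe(): the state, without advancing time (a new reading comes with each control period).
- optics.snapshot(name): name is "side" or "top" or "wrist"; returns a dict with "pixels" (480x640x3 uint8, red, green, blue), "fx", "fy", "cx", "cy" (pixels), "eye" and "attitude" of the camera in the world. Camera axes: x right, y down, z forward; pixel columns grow to the right and rows downward; lengths in m; the calibration is good to about 2 mm. A picture is of the moment at which its call begins. There is no depth.
- r.hand_in(): hands the job in, once; it reports no verdict.
The state is a dict: "time_s": time; "joints": joint angles; "dq": joint speeds; "joint_efforts": joint torques, N m; "eef_pos": TCP position; "orientation": TCP orientation; "force": force on the tool from outside, world axes, zero at the start; "torque": the same for the moment, N m; "grip_width": finger opening in m.
Only numpy, scipy, OpenCV 4.12 (cv2) and the standard library are available. Lean on these libraries where they do the work, as an engineer would, in place of code of your own. Each camera call takes 0.05 s, during which the arm holds its last target.

## Task

Open up the artwork holder on the copy table for the next, larger original: press the black release button on its sliding jaw down until it clicks and stays down, then push the jaw along its toothed bar, away from the fixed jaw, until it is fully home against the end stop. Only press and push it with the fingers: do not pinch the jaw, and leave the lens, the loupe and the keypad where they are.

Things in the scene. Friction and masses are not known exactly. Their poses are not given: they have to be found in the camera images.
- holder: artwork holder screwed to the table: dark base plate 120 (x) by 380 (y) by 10 mm with an aluminium bar, 24 mm wide (36 mm over its teeth) along the middle, top 34 mm above the table. Origin: centre of the base's underside, on the table. Its y axis runs along the bar from the fixed jaw to the end stop; z up. Fixed jaw: upright plate 100 mm wide, 65 mm high, its clamping face at y = -152 mm. The sliding jaw's clamping face is at y = -70 mm + joint jaw.
- jaw (a joint): position of the sliding jaw along the bar, m: 0 to 0.15, grows as the jaw moves towards the end stop (+y of the holder), 0.15 is fully home against the stop; starts anywhere from 0 to 0.08. Slides with about 4 N of friction when released and stays where it is left. While the release is up, the ratchet lets it go at most one 10 mm tooth that way and then blocks it hard.
- release (a joint): how far the release button is pressed, m: 0 is up (locked), 0.008 fully down (released). Needs about 5 N to start, passes over centre at 5.5 mm, then snaps down and stays down by itself. May start up to 4 mm down if the ratchet tooth sits on a slope.
- release_top (a point): centre of the top of the release button: black square button, 26 by 26 mm, on top of the jaw's grey carriage (92 mm wide, 70 mm long, its top 46 mm above the table). Top of the button is 56 mm above the table when up, 48 mm when down. Moves with the jaw; 52 mm behind its clamping face on the end-stop side, 40 mm from the jaw plate, which rises to 81 mm above the table.
- jaw_face (a point): middle of the free part of the sliding jaw's clamping face, on the rubber surface, 55 mm above the table. The face is upright, 96 mm wide (across the bar), from 15 to 79 mm above the table, and looks to -y of the holder, to the fixed jaw; the jaw plate with its rubber is 12 mm thick. Between the jaws there are at least 80 mm free above the bar.
- end_stop (a point): middle of the top of the end stop's jaw-side edge: dark block across the bar, 90 mm wide, 14 mm thick, 40 mm high; the carriage's tail (82 mm behind the clamping face) meets it when the jaw is fully home
- jaw_pad: rubber facing of the sliding jaw, 3 mm thick, the side to push on. Origin: on the table below the middle of the clamping face; axes as the holder
- jaw_plate: aluminium plate behind the rubber facing, 100 mm wide, 9 mm thick, top 81 mm above the table. Origin: as jaw_pad
- lens_mid (a point): centre of a loose black camera lens standing upright, 72 mm across, 76 mm high; bystander beside the holder
- loupe_mid (a point): centre of a loose clear loupe standing upright, 48 mm across, 54 mm high; bystander beside the holder
- keypad_mid (a point): centre of a loose black number keypad lying flat, 75 by 110 mm, 18 mm high; bystander beside the holder

How it is judged:
By the outcome, as a careful person would: the job done as asked, in the order asked, and still so for the second after the job is handed in, with the robot touching nothing.
It also fails if it takes over 38 s, if anything falls off the work surface, if the arm or the gripper's body presses on something with over 40 N, if the wrist force passes 120 N, or if a joint passes its speed limit or range.

## Working session

There is one attempt and no reset: what is moved stays moved. The work goes in short steps, Python scripts to look and compute and a tool call to move; the robot and the scene stay as the last step left them, time stands still between calls to the robot, and variables do not carry over. Pictures are saved under pics/ and viewed, and the job is handed in when it is done.

Besides the shell and the picture viewer there is one more tool, called after "Emit:" as name(argument=value, ...), one argument or row to a line, values as JSON. move_arm: Moves the arm, as the interface text tells. Its arguments: {"type":"object","properties":{"commands":{"type":"array"},"newtons":{"type":"number"}},"required":["commands"]}

```bash
mkdir -p pics; ls
python3 - <<'E'
from bench import r, optics
import cv2
s=r.observe()
for k,v in s.items(): print(k,v)
for n in ["side","top","wrist"]:
    d=optics.snapshot(n)
    cv2.imwrite(f"pics/{n}0.png",d["pixels"][:,:,::-1])
    print(n,d["fx"],d["fy"],d["cx"],d["cy"],d["eye"],d["attitude"])
E
```

```text
pics
time_s 0.0
joints [ 1.20329545  0.31172942  0.01397446  1.5130445  -0.00442399  1.31919671
 -0.02722548]
dq [-6.03533208e-04  2.33911982e-03 -5.37980649e-04 -1.02115944e-03
  4.07623455e-05 -1.06721280e-04  5.56128659e-04]
joint_efforts [-5.33646232e-05 -3.79908514e+01  1.46120139e-01 -2.30590600e+01
  1.23240851e-02  1.34126534e-02 -1.03572856e-05]
eef_pos [ 0.17583375 -0.52037206  0.23022403]
orientation [-3.09771179e+00 -5.09228824e-01  7.02207232e-04]
force [0.62643722 0.15294478 0.0538241 ]
torque [ 0.04274864 -0.0109642  -0.01793525]
grip_width 0.08523041599488422
side 586.7108765355235 586.7108765355235 312.3213567750044 229.51896807789845 [ 0.41311038 -0.50882558  0.61813065] [-2.34500886  0.39806903 -0.16719199]
top 584.7690951589344 584.7690951589344 314.4926990629962 237.13013083050302 [0.43648645 0.0092886  1.00455994] [-2.10396857  2.15949697 -0.18203346]
wrist 426.411458292669 426.411458292669 320.814958905142 243.74091403319505 [ 0.25039484 -0.49593424  0.37295176] [ 2.33601921 -1.67516751 -0.26768129]
```

View pics/top0.png

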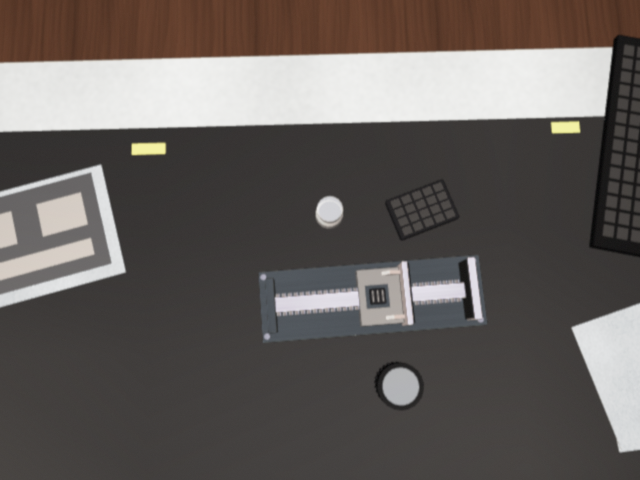

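View pics/side0.png

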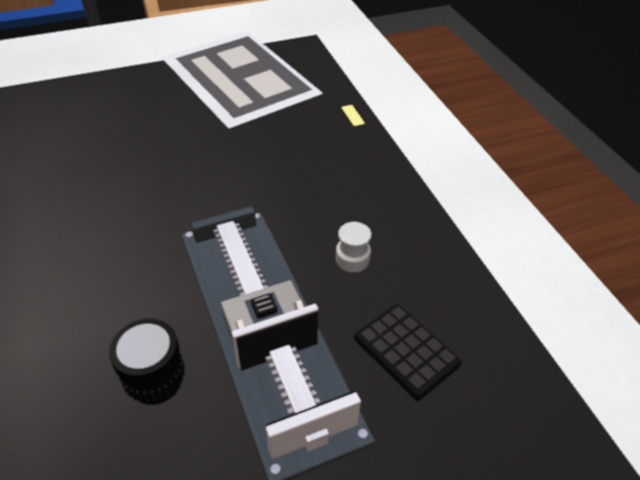

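View pics/wrist0.png

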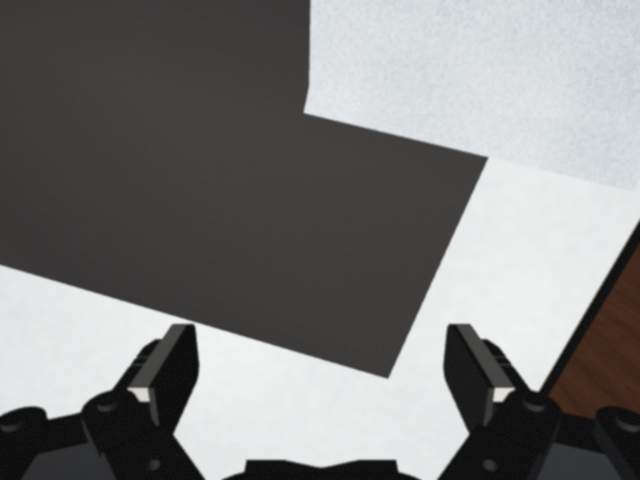

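The top view shows the end stop at (270,306), the button at (377,296), the jaw plate at (407,293) and the fixed jaw at (475,290). The loupe (330,211), keypad (422,209) and lens (400,385) stand beside the holder. I'll enlarge crops to get the corners more exactly.

Run:
```python
import cv2
a=cv2.imread("pics/top0.png")[240:360,250:500]; a=cv2.convertScaleAbs(a,alpha=1.6,beta=20)
cv2.imwrite("pics/topc.png",cv2.resize(a,None,fx=3.2,fy=3.2,interpolation=cv2.INTER_CUBIC))
a=cv2.imread("pics/side0.png")[200:480,170:390]; a=cv2.convertScaleAbs(a,alpha=1.6,beta=20)
cv2.imwrite("pics/sidec.png",cv2.resize(a,None,fx=2.1,fy=2.1,interpolation=cv2.INTER_CUBIC))
```

```text
(no output)
```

View pics/topc.png

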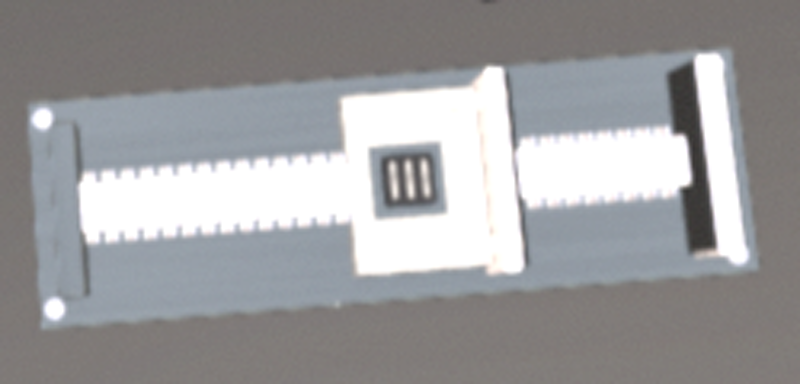

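View pics/sidec.png

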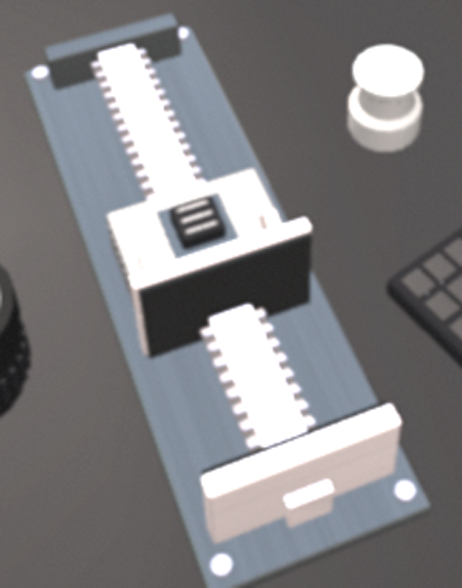

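```bash
cat > h.py <<'E'
import numpy as np, cv2
from scipy.spatial.transform import Rotation as R
from scipy.optimize import least_squares
TOP=dict(f=584.769,c=(314.4927,237.1301),eye=[0.43648645,0.0092886,1.00455994],att=[-2.10396857,2.15949697,-0.18203346])
SIDE=dict(f=586.7109,c=(312.32136,229.51897),eye=[0.41311038,-0.50882558,0.61813065],att=[-2.34500886,0.39806903,-0.16719199])
def proj(C,P):
    p=(np.atleast_2d(P)-C['eye'])@R.from_rotvec(C['att']).as_matrix()
    return C['f']*p[:,:2]/p[:,2:]+np.array(C['c'])
def ray(C,uv):
    d=np.append((np.array(uv)-C['c'])/C['f'],1); return R.from_rotvec(C['att']).as_matrix()@d
def onz(C,uv,z):
    d=ray(C,uv); e=np.array(C['eye']); return e+d*(z-e[2])/d[2]
def tri(u1,u2):
    A=[];b=[]
    for C,u in((TOP,u1),(SIDE,u2)):
        d=ray(C,u);d/=np.linalg.norm(d);M=np.eye(3)-np.outer(d,d);A.append(M);b.append(M@C['eye'])
    return np.linalg.lstsq(np.vstack(A),np.hstack(b),rcond=None)[0]
def H(q,p):
    x,y,a=q[:3];c,s=np.cos(a),np.sin(a);p=np.atleast_2d(p)
    return np.c_[x+c*p[:,0]-s*p[:,1],y+s*p[:,0]+c*p[:,1],p[:,2]]
tc=lambda a:np.array(a)/3.2+[250,240]
sc=lambda a:np.array(a)/2.1+[170,200]
E
python3 - <<'E'
from h import *
T=tc([(28,102),(732,47),(757,268),(42,327)]); S=sc([(172,14),(430,505),(208,588),(27,76)])
print([onz(TOP,t,.01).round(4) for t in T]); print([onz(SIDE,t,.01).round(4) for t in S])
btn=tri(tc((409,180)),sc((197,222))); print("btn tri",btn)
# base corners: top-left=end-stop side. 
P1=onz(TOP,T[0],.01);P2=onz(TOP,T[1],.01); a0=np.arctan2(*(P1-P2)[[1,0]])-np.pi/2
ctr=np.mean([onz(TOP,t,.01) for t in T],0)
far=np.array([1,0])
sx=1 if (P1-onz(TOP,T[3],.01))@[np.cos(a0),np.sin(a0),0]>0 else -1
print(a0,sx)
base=np.array([[sx*.06,.19,.01],[sx*.06,-.19,.01],[-sx*.06,-.19,.01],[-sx*.06,.19,.01]])
def res(q):
    j=q[3]; out=[proj(TOP,H(q,base))-T,proj(SIDE,H(q,base))-S]
    pl=H(q,[[sx*.05,-.067+j,.081],[-sx*.05,-.067+j,.081]])
    out+=[proj(TOP,pl)-tc([(503,68),(521,270)]),proj(SIDE,pl)-sc([(312,236),(135,290)])]
    b=H(q,[[0,-.018+j,q[4]]]); out+=[proj(TOP,b)-tc((409,180)),proj(SIDE,b)-sc((197,222))]
    return np.vstack(out).ravel()
s=least_squares(res,[ctr[0],ctr[1],a0,.04,.055],loss='soft_l1')
print(s.x, res(s.x).reshape(-1,2).round(1).tolist())
q=s.x
for n,p in dict(btn=[0,-.018+q[3],q[4]],face=[0,-.07+q[3],.055],stop=[0,.08+.082-.082,.04]).items(): print(n,H(q,[p]).round(4))
print('yaxis',-np.sin(q[2]),np.cos(q[2]))
# bystanders rough
print('lens',onz(TOP,(401,386),.076),'loupe',onz(TOP,(330,209),.054),'kp',onz(TOP,(422,209),.018))
E
```

```text
[array([0.5504, 0.1044, 0.01  ]), array([ 0.5701, -0.2734,  0.01  ]), array([ 0.4527, -0.2779,  0.01  ]), array([0.4319, 0.0982, 0.01  ])]
[array([0.5413, 0.1206, 0.01  ]), array([ 0.5699, -0.2726,  0.01  ]), array([ 0.4512, -0.2753,  0.01  ]), array([0.4323, 0.0939, 0.01  ])]
btn tri [ 0.50073671 -0.09265748  0.05188004]
0.05227583321983342 1
[ 0.50059736 -0.0858774   0.05133243  0.01091819  0.05211957] [[-1.5, -0.2], [-0.5, -0.1], [0.6, 1.4], [-1.6, 0.6], [8.6, 4.6], [0.3, -0.2], [0.2, 3.5], [-1.8, -3.1], [0.4, -0.2], [1.4, -0.0], [0.3, -3.0], [-0.7, -0.4], [0.2, -0.1], [0.2, 0.0]]
btn [[ 0.501  -0.0929  0.0521]]
face [[ 0.5036 -0.1449  0.055 ]]
stop [[ 0.4965 -0.006   0.04  ]]
yaxis -0.05130988465070682 0.9986827803347423
lens [ 0.36018311 -0.11972648  0.076     ] loupe [ 0.64728989 -0.01935692  0.054     ] kp [ 0.65108017 -0.17911834  0.018     ]
```

```bash
cat > g.py <<'E'
import sys, numpy as np
from scipy.spatial.transform import Rotation as R
from bench import r
YAW=.0513
def st():
    s=r.observe(); Rm=R.from_rotvec(s['orientation']); return s,Rm
def goal(s,Rm):
    m=Rm.as_matrix(); h=np.array([np.cos(YAW),np.sin(YAW),0])
    if m[:,1]@h<0: h=-h
    z=np.array([0,0,-1.]); return R.from_matrix(np.c_[np.cross(h,z),h,z])
def row(p):
    s,Rm=st(); g=goal(s,Rm)
    d=Rm.inv().apply(np.array(p)-s['eef_pos'])/.03
    print('t',s['time_s'],'pos',s['eef_pos'].round(4),'F',s['force'].round(1),'q',s['joints'].round(2),'w',round(s['grip_width'],4))
    print('to',p,'shift',d.round(3),'turn',(Rm.inv()*g).as_rotvec().round(3))
if __name__=='__main__': row([float(v) for v in sys.argv[1:4]])
E
python3 - <<'E'
from g import *
s,Rm=st(); print(Rm.as_matrix().round(3))
row([.501,-.093,.12])
E
```

```text
[[ 0.947  0.32  -0.001]
 [ 0.32  -0.947  0.002]
 [-0.    -0.002 -1.   ]]
t 0.15 pos [ 0.1759 -0.5206  0.2305] F [-0.7 -0.1 -0.2] q [ 1.2   0.31  0.01  1.51 -0.    1.32 -0.03] w 0.0856
to [0.501, -0.093, 0.12] shift [ 14.83  -10.026   3.699] turn [-2.000e-03 -1.000e-03 -1.296e+00]
```

Emit:
move_arm(
  commands=[-1,14.83,-10.03,2.5,0,0,-1.296,-1,14.83,-10.03,2.5,0,0,-1.296,-1,14.83,-10.03,2.5,0,0,-1.296,-1,14.83,-10.03,2.5,0,0,-1.296,-1,14.83,-10.03,2.5,0,0,-1.296,-1,14.83,-10.03,2.5,0,0,-1.296,-1,14.83,-10.03,2.5,0,0,-1.296,-1,14.83,-10.03,2.5,0,0,-1.296,-1,14.83,-10.03,2.5,0,0,-1.296,-1,14.83,-10.03,2.5,0,0,-1.296],
)

```text
time_s: 1.15
eef_pos: [0.4761, -0.1251, 0.1616]
orientation: [-2.162, -2.278, -0.001]
force: [0.7, -0.3, 0.2]
grip_width: -0.0002
```

```bash
python3 g.py .501 -.093 .085
```

```text
t 1.15 pos [ 0.4761 -0.1251  0.1616] F [ 0.7 -0.3  0.2] q [ 0.62  0.28 -0.48  1.76  0.14  1.13  0.14] w -0.0002
to [0.501, -0.093, 0.085] shift [1.023 0.887 2.554] turn [-0.001 -0.001  0.001]
```

Emit:
move_arm(
  commands=[-1,1.02,0.89,1.0,0,0,0,-1,1.02,0.89,2.0,0,0,0,-1,1.02,0.89,2.4,0,0,0,-1,1.02,0.89,2.4,0,0,0],
)

```text
time_s: 1.55
eef_pos: [0.4986, -0.0939, 0.0875]
orientation: [-2.16, -2.273, 0.005]
force: [-0.2, -0.4, -0.2]
grip_width: 0.0
```

```bash
python3 g.py .501 -.093 .06
python3 - <<'E'
from bench import optics
import cv2
for n,(y0,x0) in dict(side=(200,150),top=(200,250)).items():
    a=optics.snapshot(n)["pixels"][y0:y0+240,x0:x0+300,::-1]
    cv2.imwrite(f"pics/{n}1.png",cv2.resize(cv2.convertScaleAbs(a,alpha=1.6,beta=20),None,fx=2.5,fy=2.5,interpolation=cv2.INTER_CUBIC))
E
```

```text
t 1.55 pos [ 0.4986 -0.0939  0.0875] F [-0.2 -0.4 -0.2] q [ 0.52  0.4  -0.47  1.81  0.21  0.99  0.01] w 0.0
to [0.501, -0.093, 0.06] shift [0.024 0.087 0.916] turn [-0.006 -0.002 -0.   ]
```

View pics/side1.png

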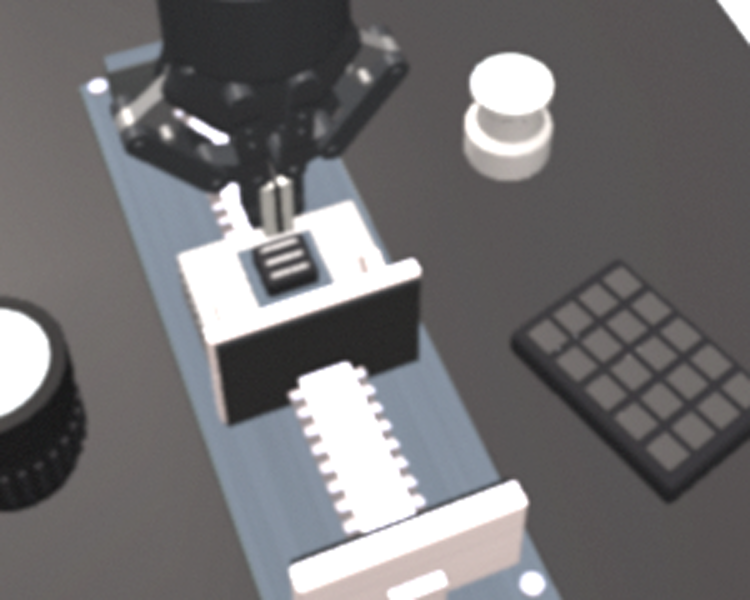

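View pics/top1.png

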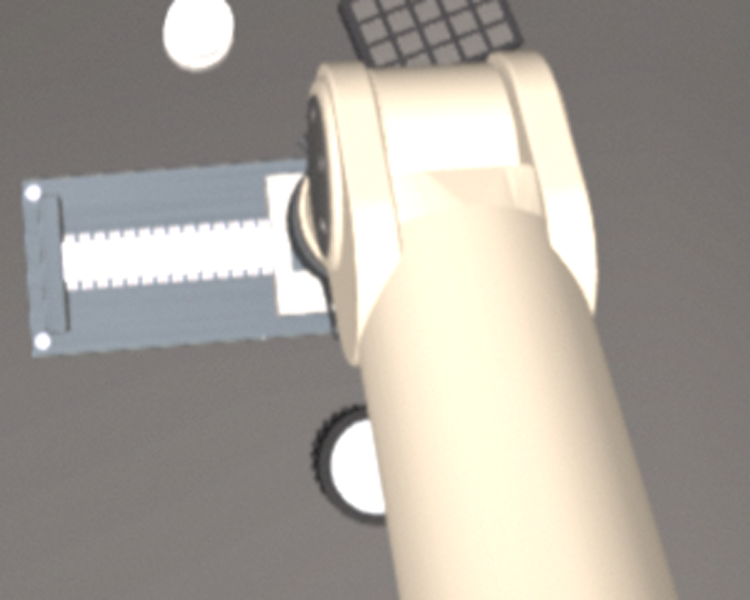

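In the side view the finger tips (278,230) hang just above and behind the button (285,262), which fits a tip 35 mm higher. I'll descend to just above it.

Emit:
move_arm(
  commands=[-1,0.02,0.08,0.4,0,0,0,-1,0.02,0.08,0.8,0,0,0,-1,0.02,0.08,0.9,0,0,0,-1,0.02,0.08,0.9,0,0,0],
)

```text
time_s: 2.05
eef_pos: [0.5026, -0.0942, 0.0625]
orientation: [-2.165, -2.274, 0.001]
force: [0.6, -0.7, 0.2]
grip_width: -0.0001
```

```bash
python3 g.py .501 -.093 .046
python3 - <<'E'
from bench import optics
import cv2
from h import *
for n,(y0,x0) in dict(side=(240,200)).items():
    a=optics.snapshot(n)["pixels"][y0:y0+120,x0:x0+150,::-1]
    cv2.imwrite(f"pics/{n}2.png",cv2.resize(cv2.convertScaleAbs(a,alpha=1.6,beta=20),None,fx=5,fy=5,interpolation=cv2.INTER_CUBIC))
print((proj(SIDE,[[.501,-.093,.06],[.501,-.093,.052]])-[200,240])*5)
E
```

```text
t 2.05 pos [ 0.5026 -0.0942  0.0625] F [ 0.6 -0.7  0.2] q [ 0.51  0.44 -0.46  1.83  0.24  0.93 -0.01] w -0.0001
to [0.501, -0.093, 0.046] shift [ 0.042 -0.05   0.549] turn [-0.002 -0.001 -0.002]
[[318.67367603 308.69238196]
 [320.52096861 329.06249721]]
```

View pics/side2.png

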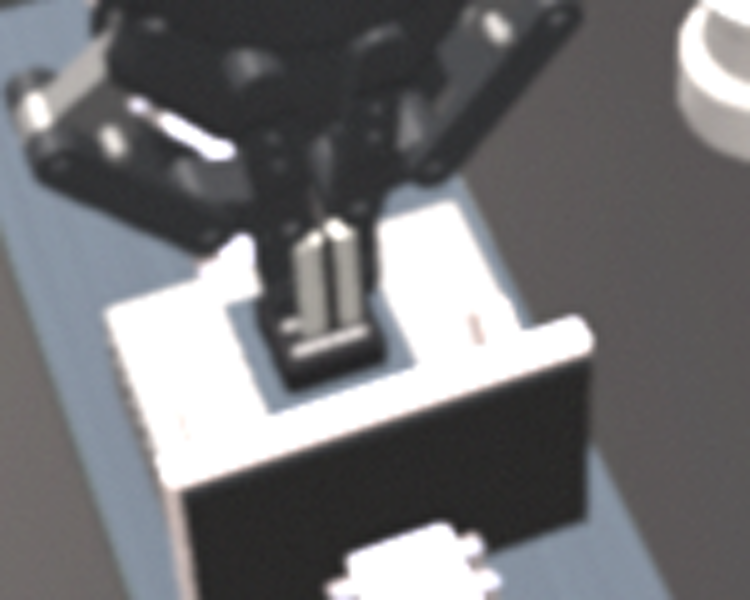

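The tips (325,325) are centred over the button. Now I press.

Emit:
move_arm(
  commands=[-1,0.04,-0.05,0.1,0,0,0,-1,0.04,-0.05,0.2,0,0,0,-1,0.04,-0.05,0.3,0,0,0,-1,0.04,-0.05,0.4,0,0,0,-1,0.04,-0.05,0.45,0,0,0,-1,0.04,-0.05,0.5,0,0,0,-1,0.04,-0.05,0.5,0,0,0],
)

```text
time_s: 2.8
eef_pos: [0.5017, -0.0929, 0.0481]
orientation: [-2.165, -2.275, 0.0]
force: [-0.5, 0.3, 3.4]
grip_width: -0.0002
```

```bash
python3 g.py .501 -.093 .045
```

```text
t 2.8 pos [ 0.5017 -0.0929  0.0481] F [-0.5  0.3  3.4] q [ 0.5   0.46 -0.46  1.84  0.25  0.9  -0.02] w -0.0002
to [0.501, -0.093, 0.045] shift [-0.001 -0.022  0.104] turn [-0.001 -0.001 -0.002]
```

Almost at the down height. I'll press further to seat it firmly.

Emit:
move_arm(
  commands=[-1,0,0,0.06,0,0,0,-1,0,0,0.12,0,0,0,-1,0,0,0.18,0,0,0,-1,0,0,0.18,0,0,0],
)

```text
time_s: 3.2
eef_pos: [0.5023, -0.0929, 0.0477]
orientation: [2.165, 2.275, -0.002]
force: [-11.3, 1.3, 33.7]
grip_width: 0.0001
```

It bottoms hard at 47.7 mm with 34 N. I'll lift off and check that it stays down.

Emit:
move_arm(
  commands=[-1,0,0,-0.6,0,0,0,-1,0,0,-1.8,0,0,0,-1,0,0,-2.2,0,0,0,-1,0,0,-2.2,0,0,0],
)

```text
time_s: 3.6
eef_pos: [0.5041, -0.093, 0.1155]
orientation: [2.162, 2.271, 0.001]
force: [-0.7, -0.3, -0.7]
grip_width: -0.0004
```

```bash
python3 g.py .5057 -.1858 .11
python3 - <<'E'
from bench import optics
import cv2
from h import *
a=optics.snapshot('side')["pixels"][240:360,200:350,::-1]
cv2.imwrite("pics/side3.png",cv2.resize(cv2.convertScaleAbs(a,alpha=1.6,beta=20),None,fx=5,fy=5,interpolation=cv2.INTER_CUBIC))
E
```

```text
t 3.6 pos [ 0.5041 -0.093   0.1155] F [-0.7 -0.3 -0.7] q [ 0.53  0.37 -0.48  1.77  0.2   1.04  0.02] w -0.0004
to [0.5057, -0.1858, 0.11] shift [-3.09  -0.098  0.192] turn [ 0.004  0.003 -0.002]
```

View pics/side3.png

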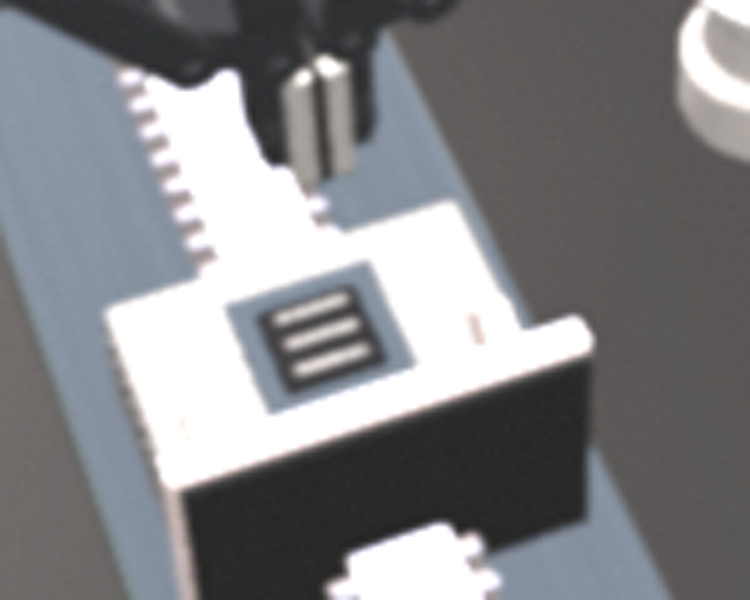

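The button (320,335) now lies nearly flush in its well with hardly any side visible, so it stayed down. Next I go over the plate into the gap between the jaws.

Emit:
move_arm(
  commands=[-1,-1.5,-0.1,0,0,0,0,-1,-3.1,-0.1,0,0,0,0,-1,-3.1,-0.1,0,0,0,0,-1,-3.1,-0.1,0.5,0,0,0,-1,-3.1,-0.1,1.0,0,0,0,-1,-3.1,-0.1,1.6,0,0,0,-1,-3.1,-0.1,2.1,0,0,0,-1,-3.1,-0.1,2.1,0,0,0],
)

```text
time_s: 4.45
eef_pos: [0.5004, -0.1852, 0.0468]
orientation: [-2.162, -2.271, 0.008]
force: [-0.6, -0.1, 0.5]
grip_width: 0.0
```

```bash
python3 g.py .5042 -.157 .05
python3 - <<'E'
from bench import optics
import cv2
from h import *
a=optics.snapshot('side')["pixels"][240:480,170:470,::-1]
cv2.imwrite("pics/side4.png",cv2.resize(cv2.convertScaleAbs(a,alpha=1.6,beta=20),None,fx=2.5,fy=2.5,interpolation=cv2.INTER_CUBIC))
E
```

```text
t 4.45 pos [ 0.5004 -0.1852  0.0468] F [-0.6 -0.1  0.5] q [ 0.64  0.5  -0.42  1.78  0.25  0.93  0.16] w 0.0
to [0.5042, -0.157, 0.05] shift [ 0.932  0.171 -0.108] turn [-0.008 -0.001 -0.002]
```

View pics/side4.png

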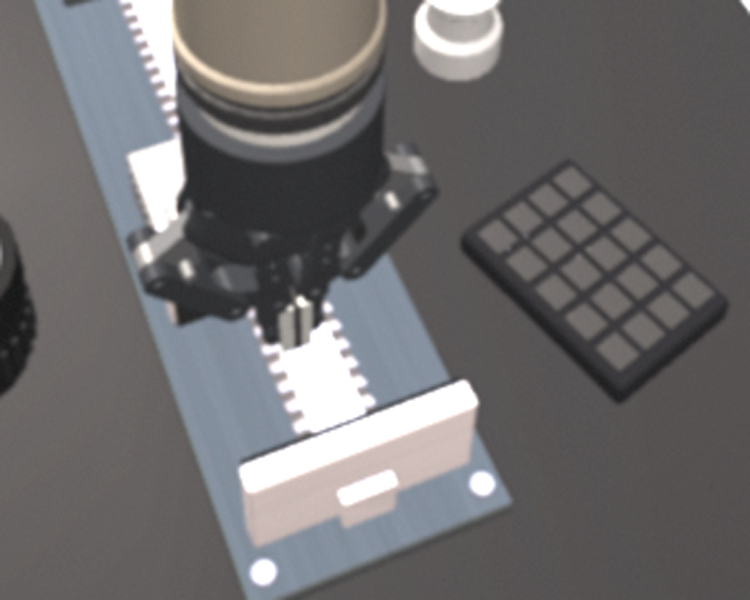

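```bash
python3 g.py .4977 -.030 .06
```

```text
t 4.5 pos [ 0.5018 -0.1855  0.0483] F [ 0.1 -0.6 -0.2] q [ 0.64  0.5  -0.42  1.77  0.25  0.93  0.16] w -0.0001
to [0.4977, -0.03, 0.06] shift [ 5.183  0.116 -0.39 ] turn [-0.005  0.    -0.002]
```

Emit:
move_arm(
  commands=[-1,0.3,0.12,-0.39,0,0,0,-1,0.7,0.12,-0.39,0,0,0,-1,1.1,0.12,-0.39,0,0,0,-1,1.5,0.12,-0.39,0,0,0,-1,1.9,0.12,-0.39,0,0,0,-1,2.3,0.12,-0.39,0,0,0,-1,2.7,0.12,-0.39,0,0,0,-1,3.1,0.12,-0.39,0,0,0,-1,3.5,0.12,-0.39,0,0,0,-1,3.5,0.12,-0.39,0,0,0],
)

```text
time_s: 5.5
eef_pos: [0.5013, -0.0788, 0.0613]
orientation: [-2.163, -2.278, 0.003]
force: [-0.7, 0.1, 0.3]
grip_width: -0.0002
```

```bash
python3 g.py .4977 -.030 .06
python3 - <<'E'
from bench import optics
import cv2
from h import *
for n,(y,x) in dict(side=(190,150),top=(200,240)).items():
    a=optics.snapshot(n)["pixels"][y:y+240,x:x+300,::-1]
    cv2.imwrite(f"pics/{n}5.png",cv2.resize(cv2.convertScaleAbs(a,alpha=1.6,beta=20),None,fx=2.5,fy=2.5,interpolation=cv2.INTER_CUBIC))
E
```

```text
t 5.5 pos [ 0.5013 -0.0788  0.0613] F [-0.7  0.1  0.3] q [ 0.48  0.43 -0.46  1.84  0.24  0.92 -0.04] w -0.0002
to [0.4977, -0.03, 0.06] shift [ 1.632 -0.036  0.042] turn [-0.002  0.001  0.001]
```

View pics/side5.png

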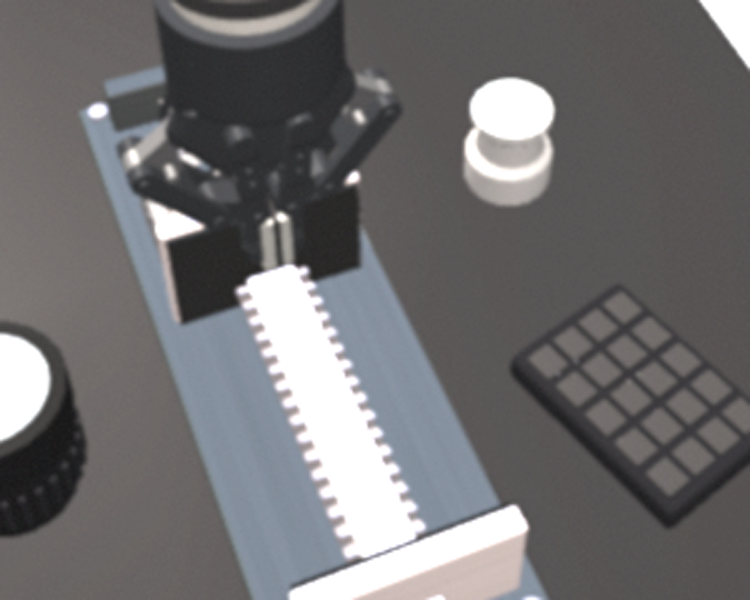

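View pics/top5.png

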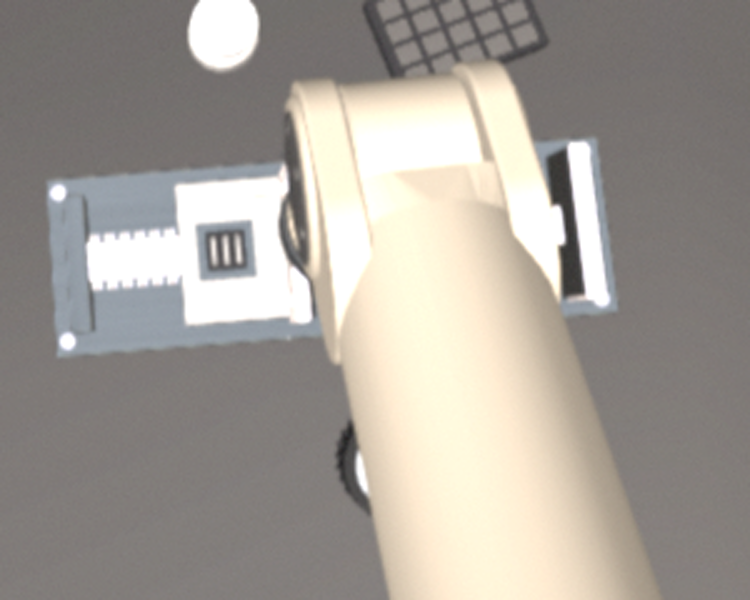

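The jaw is released and slides with the fingers (carriage tail at (183,250) in the top view, end stop edge at (88,260)). I'll keep pushing.

Emit:
move_arm(
  commands=[-1,0.3,-0.02,0.04,0,0,0,-1,0.6,-0.02,0.04,0,0,0,-1,0.9,-0.02,0.04,0,0,0,-1,1.2,-0.02,0.04,0,0,0,-1,1.4,-0.02,0.04,0,0,0,-1,1.6,-0.02,0.04,0,0,0,-1,1.75,-0.02,0.04,0,0,0,-1,1.75,-0.02,0.04,0,0,0],
)

```text
time_s: 6.4
eef_pos: [0.4968, -0.0257, 0.0592]
orientation: [-2.161, -2.275, 0.004]
force: [0.5, -2.3, 2.2]
grip_width: 0.0002
```

```bash
python3 g.py .4967 -.010 .06
python3 - <<'E'
from bench import optics
import cv2
from h import *
for n,(y,x) in dict(top=(240,250)).items():
    a=optics.snapshot(n)["pixels"][y:y+120,x:x+150,::-1]
    cv2.imwrite(f"pics/{n}6.png",cv2.resize(cv2.convertScaleAbs(a,alpha=1.6,beta=20),None,fx=5,fy=5,interpolation=cv2.INTER_CUBIC))
E
```

```text
t 6.4 pos [ 0.4968 -0.0257  0.0592] F [ 0.5 -2.3  2.2] q [ 0.39  0.42 -0.48  1.86  0.24  0.91 -0.14] w 0.0002
to [0.4967, -0.01, 0.06] shift [ 0.523  0.024 -0.026] turn [-0.005 -0.001  0.   ]
```

View pics/top6.png

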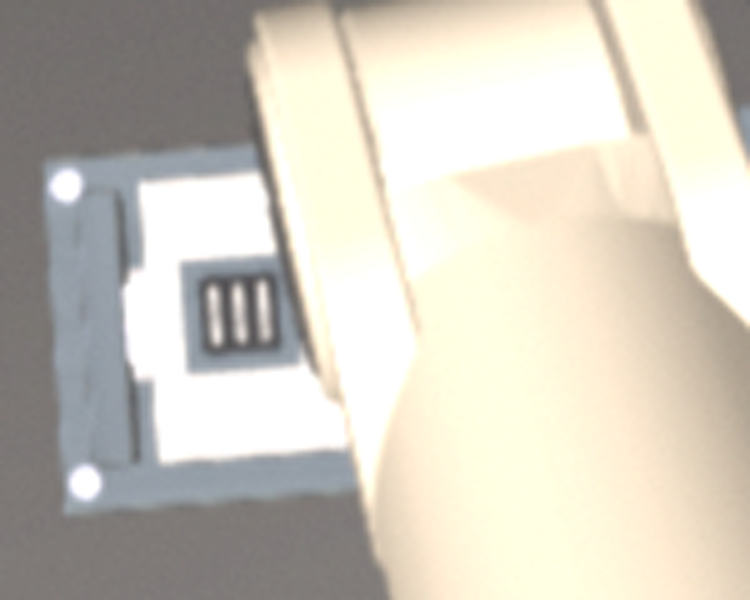

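About 6–7 mm remain (tail 140, stop edge 120 in the crop). I'll push home gently.

Emit:
move_arm(
  commands=[-1,0.06,0.02,0,0,0,0,-1,0.12,0.02,0,0,0,0,-1,0.18,0.02,0,0,0,0,-1,0.24,0.02,0,0,0,0,-1,0.28,0.02,0,0,0,0,-1,0.32,0.02,0,0,0,0,-1,0.32,0.02,0,0,0,0],
)

```text
time_s: 7.15
eef_pos: [0.4963, -0.0191, 0.0588]
orientation: [-2.164, -2.274, 0.009]
force: [0.2, -8.0, 2.7]
grip_width: -0.0
```

Emit:
move_arm(
  commands=[-1,0.06,0.02,0,0,0,0,-1,0.12,0.02,0,0,0,0,-1,0.18,0.02,0,0,0,0,-1,0.18,0.02,0,0,0,0],
)

```text
time_s: 7.55
eef_pos: [0.4963, -0.0191, 0.0588]
orientation: [2.168, 2.271, -0.019]
force: [-0.7, -11.1, 3.9]
grip_width: 0.0003
```

Emit:
move_arm(
  commands=[-1,0.12,0,0,0,0,0,-1,0.24,0,0,0,0,0,-1,0.36,0,0,0,0,0,-1,0.45,0,0,0,0,0,-1,0.45,0,0,0,0,0],
)

```text
time_s: 8.05
eef_pos: [0.4962, -0.0192, 0.059]
orientation: [2.169, 2.254, -0.038]
force: [0.6, -23.2, 5.2]
grip_width: -0.0001
```

Run:
```python
from bench import optics
import cv2
from h import *
for n,(y,x) in dict(top=(240,250)).items():
    a=optics.snapshot(n)["pixels"][y:y+120,x:x+150,::-1]
    cv2.imwrite(f"pics/{n}7.png",cv2.resize(cv2.convertScaleAbs(a,alpha=1.6,beta=20),None,fx=5,fy=5,interpolation=cv2.INTER_CUBIC))
```

```text
(no output)
```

View pics/top7.png

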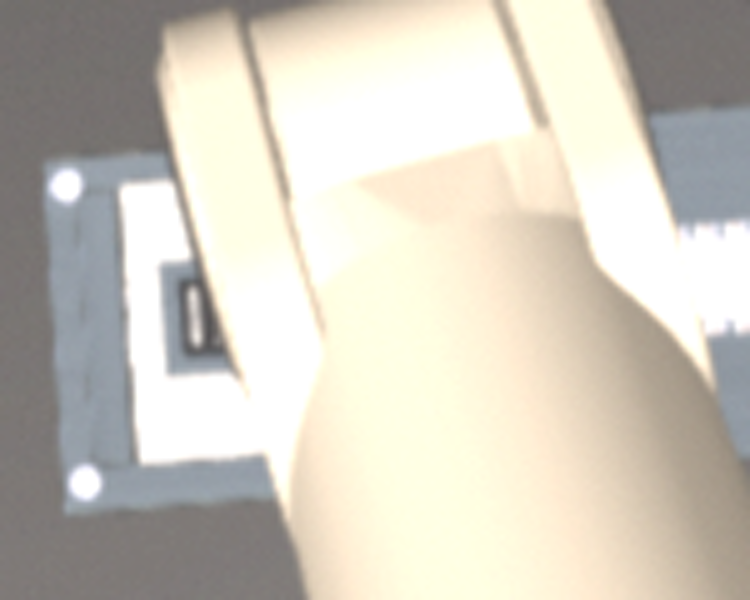

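The tail now meets the stop edge at column 120–135, with no motion at 23 N, so it is home. I'll back off, then lift.

Emit:
move_arm(
  commands=[-1,-0.3,0,0,0,0,0,-1,-0.8,0,0,0,0,0,-1,-1.3,0,0,0,0,0,-1,-1.5,0,-0.3,0,0,0,-1,-1.5,0,-1.5,0,0,0,-1,-1.5,0,-2.7,0,0,0,-1,-3.0,0,-4.0,0,0,0,-1,-4.5,0,-5.0,0,0,0,-1,-6.0,0,-5.0,0,0,0,-1,-6.0,0,-5.0,0,0,0],
)

```text
time_s: 9.1
eef_pos: [0.5047, -0.202, 0.2157]
orientation: [2.176, 2.24, -0.039]
force: [-0.2, -0.4, -0.2]
grip_width: -0.0003
```

```bash
python3 g.py .4967 -.010 .06
python3 - <<'E'
from bench import optics
import cv2
from h import *
ims=[]
for n,(y,x) in dict(top=(230,250),side=(190,160)).items():
    a=optics.snapshot(n)["pixels"][y:y+120,x:x+150,::-1]
    ims.append(cv2.resize(cv2.convertScaleAbs(a,alpha=1.6,beta=20),None,fx=2.6 if 0 else 2.66,fy=2.66,interpolation=cv2.INTER_CUBIC))
cv2.imwrite("pics/end8.png",np.hstack(ims))
cv2.imwrite("pics/full8.png",optics.snapshot("side")["pixels"][:,:,::-1])
E
```

```text
t 9.1 pos [ 0.5047 -0.202   0.2157] F [-0.2 -0.4 -0.2] q [ 0.65  0.33 -0.42  1.55  0.17  1.29  0.23] w -0.0003
to [0.4967, -0.01, 0.06] shift [ 6.564 -0.057  4.989] turn [-0.005  0.031 -0.023]
```

View pics/end8.png

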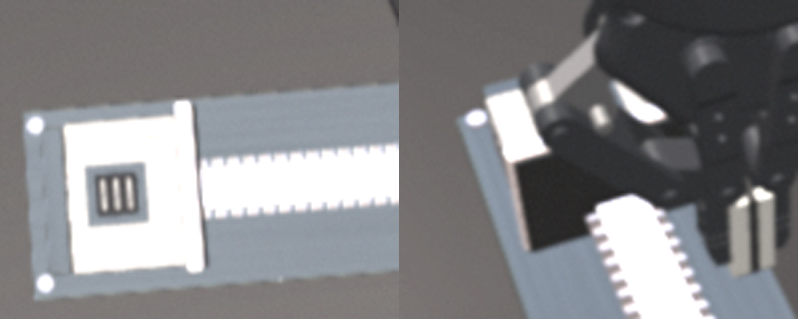

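View pics/full8.png

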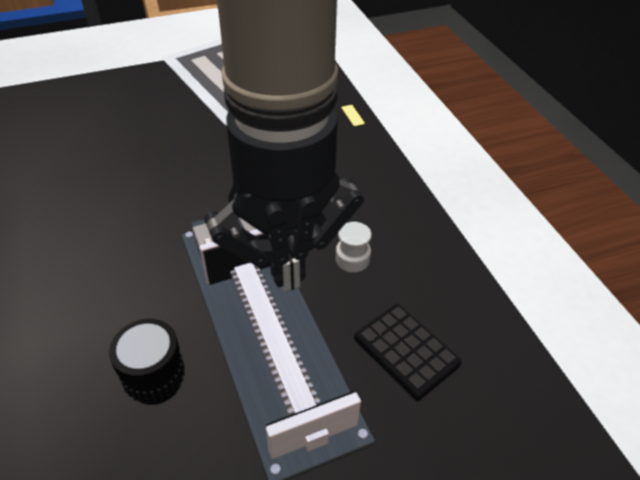

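The carriage tail sits on the end stop (left crop, columns 65–72) and the button is still flush. In the full side view the lens (145,345), loupe (354,240) and keypad (407,350) look unmoved, and the arm is clear of everything.

```bash
python3 -c "
from bench import r
print(r.hand_in())"
```

```text
the job is handed in; nothing more can be done
None
```

The artwork holder is open: the release button is pressed and stays down, and the sliding jaw is fully home against the end stop. I handed the job in after about 9 s of robot time.

- **Release button:** I pressed it with the shut fingers. It stopped hard at 47.7 mm above the table with 34 N. After I lifted off, the side view showed it flush in its well.
- **Jaw:** I pushed on the rubber face with the shut fingers, without pinching. Over the last two pushes the force rose from 8 N to 23 N with no further movement, and the top view shows the carriage's tail against the end stop.
- **Last checks:** The fingers are clear at about 0 N. The button still looked down in the last top view; the gripper hid it in the side view. The lens, loupe and keypad are at the same places in the side picture as at the start.
- **Disagreements:** My first two-view measurement put the button top at about 52 mm rather than 56 mm. It may have started partly pressed, or that may be measurement error. One base corner in the side view was hidden by the end stop, so the pose fit gave it little weight.

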